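Follow a clasp seam with the loupe and hold it in focus

ROBOT

A 7-joint arm with a two-finger parallel gripper is mounted at the origin on the work surface. World frame = base frame: x ahead of the robot, y to its left, z up, the work surface at z = 0. Lengths are in mm, angles in rad, forces in N, time in s.
With the tool pointing down it reaches from about 425 to 950 mm from the base axis. Payload 4.7 kg.
Tool frame: the origin (TCP) lies at the very end of the fingers, on their centre line; the grasp point (between the pads) lies 19 mm behind it (arm.grip_point_offset is the distance from the TCP to the grasp point, in mm); y points along the fingers, z is the direction in which the jaws open and shut, and the axes are right-handed (so a half turn about y gives the same grasp; the last joint's range is limited). The gripper opens to 87 mm and grips with 3 to 60 N. Pads are 19 mm wide; open, the fingers measure 117 mm over their backs; the gripper's body (75 mm by 190 mm) begins 51 mm behind the grasp point.
Start: joints at [-1.253, 0.469, -0.049, 1.532, 0.024, 1.141, -0.082], TCP at [229.386, 634.847, 222.573] pointing down, gripper open.
Joint ranges: [-2.59, 2.59], [-0.33, 1.99], [-1.39, 1.29], [0.1, 2.45], [-1.04, 4.18], [0.21, 1.99], [-2.66, 2.66]. Speed limits (rad/s): [2.57, 2.57, 3.14, 3.14, 3.14, 3.14, 3.14].

INTERFACE

Orientations are given as a unit quaternion [w, x, y, z].
In Python, from rig import arm gives the robot as it stands.
- The arm moves only by the tool play_rows, never from a script. Its argument "targets" is a list of rows, each a list of 5 numbers: the shift along the tool's x, y, z in mm, then the turn about the tool's y in degrees, then the closure, from 0 (fully open) to 1 (shut). In form: [[x, y, z, yaw, gripper], ...]. A call has 1 to 20 rows; each row is the pose to reach, as a shift and turn from the pose commanded when the call began, along the tool's axes at that moment; what a row does not reach only later rows make up. A row lasts 1/8 s, in which the tool goes at most 62.5 mm and 10.7 degrees, less where a joint would pass 70% of its speed; a pose out of reach is approached as far as the arm can. A call with a gripper value outside its range is refused whole. The fingers move at their own pace and stop on an object; "newtons" is the grip in N (left out, the last holds). Time passes only in rows, so rows that repeat a pose let the fingers close. It gives the time, the measured TCP pose, the force and the opening at its end, in the units of the state.
- arm.state(): the state, without advancing time (a new reading comes with each control period).
- arm.read_camera(name): name is "scene" or "top" or "wrist"; returns the picture (384x512x3 uint8, red, green, blue); there is no depth.
- arm.calibration(name): a dict with "K" (3x3 intrinsics, pixels), "T" (4x4, takes a point from camera to world coordinates). Camera axes: x right, y up, looking along -z (the intrinsics and any distortion apply to the point x, -y, -z); pixel columns grow to the right and rows downward; lengths in mm; the calibration is good to about 2 mm. The wrist camera is an equidistant fisheye: a pixel r from the principal point sees the ray r / f radians off the axis. A picture is of the moment at which its call begins: read the wrist's pose just before it. calibration takes no time and is no camera call; for the wrist camera it gives the pose at the moment of the call.
- arm.job_done(): hands the job in, once; it reports no verdict.
The state is a dict: "t": time; "q": joint angles; "qvel": joint speeds; "joint_torque": joint torques, N m; "eef_pos": TCP position; "orientation": TCP orientation; "force": force on the tool from outside, world axes, zero at the start; "wrist_torque": the same for the moment, N m; "width": opening from 0.0 (shut) to 1.0 (fully open).
Only numpy, scipy, OpenCV 4.12 (cv2) and the standard library are available. Lean on these libraries where they do the work, as an engineer would, in place of code of your own. Each camera call takes 0.05 s, during which the arm holds its last target.

TASK

Lift the loupe off its rest by the handle and bring the lens, level and at the height of the red collar on the gauge post (its focal height), over the green stud on the brass clasp plate; pause there a moment. Keeping it level and at that height, follow the dark seam slowly, no faster than about 3 cm a second, round its bend to the blue stud, and finish by holding the lens still there, centred over the blue stud, level and in focus, with the loupe in the gripper: do not put it down or let go. Do not let the loupe touch the plate, its block or the post, do not shift the red collar, and leave the jar, the wooden burnisher and the brass weight where they are.

Things in the scene. Friction and masses are not known exactly. Their poses are not given: they have to be found in the camera images.
- loupe: Hand loupe, about 80 to 145 g: straight dark-wood handle with flat sides, 110 long x 16 wide x 16 mm high, brass cap on its tail (14 long, 18 x 18 mm), round lens in a steel rim (68 mm across, 8 thick) at the other end. Origin: underside of the handle, middle of its length; x along the handle towards the lens, z normal to the glass, up. It balances near the origin.
- loupe_grip (a point): Middle of the loupe's handle, where to grip it: on its centre line, 8 mm above its underside. While the loupe lies on its rest this is about 48 mm above the table.
- lens (a point): Centre of the loupe's lens, 95 mm from loupe_grip along the loupe's +x, at the same height as it when the loupe is level.
- rest: Fixed pale wooden rest, loupe level on it at the start: base 125 x 56 x 8 mm, two uprights 12 mm thick, 34 wide, centred 46 mm before and behind its middle, each with a notch open at the top (20 mm wide, floor 40, cheeks 48 mm above the table) for the handle. Between them the handle is free, 32 mm above the base. Origin: on the table under the handle's middle; x towards the lens, z up.
- block: Fixed inspection block: dark steel base 22 mm high, spanning x -50 to +85, y -80 to +80 mm, carrying the brass clasp plate, 76 (x) x 144 (y) x 8 mm, centred on the origin, top 30 mm above the table. Origin: on the table under the plate's middle; y along the plate, z up; the gauge post stands on the +x side, beyond the plate.
- green_stud: Green disc, 14 mm across and 3 mm high, fixed on the plate at one end of the seam, where the inspection starts. Origin: centre of its underside (on the plate's top).
- blue_stud: Blue disc, 14 mm across and 3 mm high, fixed on the plate at the other end of the seam, where the inspection ends. Origin: centre of its underside (on the plate's top).
- seam_bend (a point): Bend of the dark seam, on the plate's top. The seam is a shallow V of two straight legs: (12, -55) to this bend at (-14, 0) to (12, 55) mm in the block's x, y. A coloured stud marks each end; green and blue may be either way round.
- seam_mid_left (a point): Middle of the straight leg of the seam on the block's +y side, on the plate's top face.
- seam_mid_right (a point): Middle of the straight leg of the seam on the block's -y side, on the plate's top face.
- gauge_mark (a point): Centre of the red collar (20 mm across, 8 mm high) on the upright grey gauge post (10 mm thick, top 140 mm above the table), which stands 70 mm from the plate's middle along the block's +x. Its height is the focal height for the lens centre; it is set anew each time, 85 to 115 mm above the table. The collar slides on the post if pushed by more than about 3 N.
- dye_jar: Bystander: amber jar with a yellow cap, 52 mm across, 60 mm high. Origin: centre of its underside.
- burnisher: Bystander: turned pale wooden burnisher, 40 mm across, 46 mm high. Origin: centre of its underside.
- brass_weight: Bystander: brass weight with a small knob, 44 mm across, 46 mm high. Origin: centre of its underside.
Not all that is in view belongs to the job. There is more than one size of the loupe; the job needs the middle-sized.

How it is judged (in metres and radians):
On the way, in this order (a step that is already met when the one before it is completed fails the run):
1. the held lens is centred over the green stud (within 10 mm), level, at the collar's height (within 6 mm), for 0.3 s (z of lens in the frame of gauge_mark between -0.006 and 0.006 m and angle between loupe's own z axis and vertical below 0.12 rad and contact force between loupe and the fingers above 0.5 N and horizontal distance between lens and green_stud below 0.01 m), for 0.3 s.
2. the lens passes over the middle of the seam's first leg (within 10 mm), level and in focus (z of lens in the frame of gauge_mark between -0.006 and 0.006 m and angle between loupe's own z axis and vertical below 0.12 rad and contact force between loupe and the fingers above 0.5 N and ((horizontal distance between lens and seam_mid_left below 0.01 m and horizontal distance between seam_mid_left and green_stud below 0.045 m) or (horizontal distance between lens and seam_mid_right below 0.01 m and horizontal distance between seam_mid_right and green_stud below 0.045 m))), for 0.05 s.
3. the lens passes over the bend of the seam (within 10 mm), level and in focus (z of lens in the frame of gauge_mark between -0.006 and 0.006 m and angle between loupe's own z axis and vertical below 0.12 rad and contact force between loupe and the fingers above 0.5 N and horizontal distance between lens and seam_bend below 0.01 m), for 0.05 s.
4. the lens passes over the middle of the seam's second leg (within 10 mm), level and in focus (z of lens in the frame of gauge_mark between -0.006 and 0.006 m and angle between loupe's own z axis and vertical below 0.12 rad and contact force between loupe and the fingers above 0.5 N and ((horizontal distance between lens and seam_mid_left below 0.01 m and horizontal distance between seam_mid_left and blue_stud below 0.045 m) or (horizontal distance between lens and seam_mid_right below 0.01 m and horizontal distance between seam_mid_right and blue_stud below 0.045 m))), for 0.05 s.
At the end, for the whole second after the job is handed in: The loupe is held in the gripper and touches nothing else, at rest (under 15 mm/s), its lens centred over the blue stud within 10 mm, its centre within 6 mm of the red collar's height, and tilted less than 0.12 rad (7 degrees) (z of lens in the frame of gauge_mark between -0.006 and 0.006 m and angle between loupe's own z axis and vertical below 0.12 rad and contact force between loupe and the fingers above 0.5 N and horizontal distance between lens and blue_stud below 0.01 m and linear speed of loupe below 0.015 m/s and angular speed of loupe below 0.15 rad/s and contact force between loupe and block below 0.2 N and contact force between loupe and rest below 0.2 N and contact force between loupe and dye_jar below 0.2 N and contact force between loupe and burnisher below 0.2 N and contact force between loupe and brass_weight below 0.2 N); the arm keeps its last pose, push and grip.
It fails at once if the lens moves along the seam faster than 80 mm/s while in focus (z of lens in the frame of gauge_mark between -0.012 and 0.012 m and (horizontal distance between lens and seam_mid_left below 0.02 m or horizontal distance between lens and seam_bend below 0.02 m or horizontal distance between lens and seam_mid_right below 0.02 m) and linear speed of loupe above 0.08 m/s).
It fails at once if the loupe touches the plate, its block or the post (contact force between loupe and block above 0.5 N).
It fails at once if the red collar is shifted by more than 5 mm (distance of gauge_mark from where it was at the start of the episode above 0.005 m).
It fails at once if the jar, the burnisher or the brass weight is moved more than 20 mm or tipped (distance of any of dye_jar, burnisher, brass_weight from where it was at the start of the episode above 0.02 m or angle between any of dye_jar, burnisher, brass_weight's own z axis and vertical above 0.3 rad).
It also fails if it takes over 53 s, if anything falls off the work surface, if the arm or the gripper's body presses on something with over 40 N, if the wrist force passes 120 N, or if a joint passes its speed limit or range.

## Working session

There is one attempt and no reset: what is moved stays moved. The work goes in short steps, Python scripts to look and compute and a tool call to move; the robot and the scene stay as the last step left them, time stands still between calls to the robot, and variables do not carry over. Pictures are saved under pics/ and viewed, and the job is handed in when it is done.

Besides the shell and the picture viewer there is one more tool, called after "Call:" as a command line: name --pt "numbers of a row" for each row, then --argument value for the rest. play_rows: Moves the arm, as the interface text tells. Its arguments: {"type":"object","properties":{"targets":{"type":"array"},"newtons":{"type":"number"}},"required":["targets"]}

```bash
ls; mkdir -p pics
python3 - <<'E'
from rig import arm
import cv2
print(arm.state())
for n in ("scene","top","wrist"):
    c=arm.calibration(n); print(n,c)
    im=arm.read_camera(n); cv2.imwrite(f"pics/{n}0.png",im[:,:,::-1])
E
```

```text
pics
{'t': 0.0, 'q': array([-1.25286449,  0.46945942, -0.0485853 ,  1.53368304,  0.02407532,
        1.14097051, -0.08230892]), 'qvel': array([-8.80324664e-05, -8.35625500e-05, -1.11003680e-03,  5.48102317e-04,
        8.56725039e-04,  3.82138971e-04, -1.14881457e-04]), 'joint_torque': array([-5.87232644e-04, -5.07963681e+01, -8.10247078e-02, -2.36160243e+01,
       -6.13291352e-02,  3.80670908e-02,  1.76981989e-04]), 'eef_pos': array([229.23450487, 634.25728917, 221.49187121]), 'orientation': array([-0.69582379,  0.69717792, -0.12210869,  0.12190848]), 'force': array([ 0.6053026 , -0.51545889, -0.27980782]), 'wrist_torque': array([-0.02069506,  0.01971328, -0.00962646]), 'width': 1.0012298740828929}
scene {'K': array([[397.28408237,   0.        , 255.99950875],
       [  0.        , 397.28408237, 191.24694057],
       [  0.        ,   0.        ,   1.        ]]), 'T': array([[ 4.62076624e-01, -5.51757096e-01,  6.94297703e-01,
         1.39452809e+03],
       [ 8.86806904e-01,  2.80711182e-01, -3.67116804e-01,
        -4.30441941e+02],
       [ 7.66217244e-03,  7.85344090e-01,  6.190
[... 449 characters left out ...]
16012004e+01],
       [ 1.59660456e-02,  9.33152883e-02,  9.95508585e-01,
         1.34603377e+03],
       [ 0.00000000e+00,  0.00000000e+00,  0.00000000e+00,
         1.00000000e+00]])}
wrist {'K': array([[297.31863964,   0.        , 252.85032857],
       [  0.        , 297.31863964, 193.55459787],
       [  0.        ,   0.        ,   1.        ]]), 'T': array([[ 3.39818174e-01, -9.02064330e-01, -2.66089370e-01,
         1.56353110e+02],
       [ 9.40487937e-01,  3.25192731e-01,  9.86515547e-02,
         6.60544925e+02],
       [-2.45971969e-03, -2.83777434e-01,  9.58887020e-01,
         3.84176577e+02],
       [ 0.00000000e+00,  0.00000000e+00,  0.00000000e+00,
         1.00000000e+00]])}
```

View pics/scene0.png

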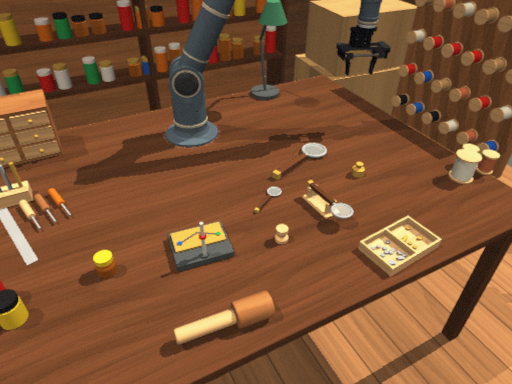

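View pics/top0.png

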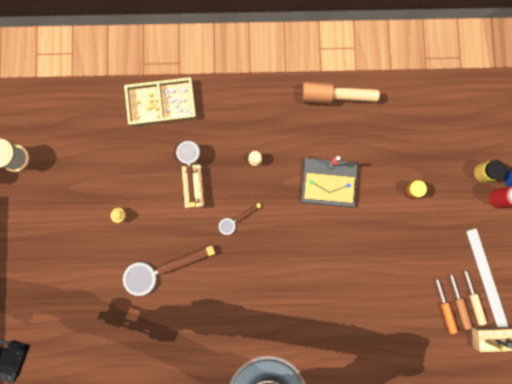

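View pics/wrist0.png

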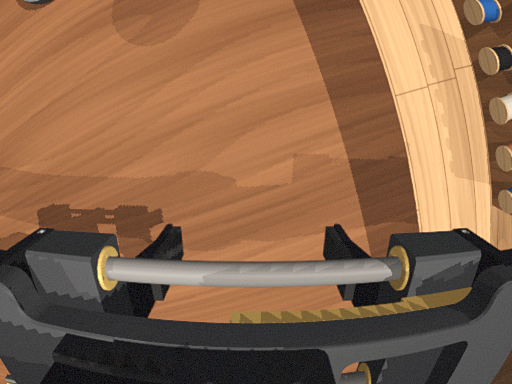

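The middle-sized loupe lies on the rest (top view around 190,175). The block is at around (330,182), with green at its left end and blue at its right. Next I'll enlarge these areas.

Run:
```python
import cv2
t=cv2.imread("pics/top0.png"); s=cv2.imread("pics/scene0.png")
def crop(im,x,y,w,h,f,n): cv2.imwrite(f"pics/{n}.png",cv2.resize(im[y:y+h,x:x+w],None,fx=f,fy=f,interpolation=cv2.INTER_CUBIC))
crop(t,160,130,70,90,6.5,"t_l"); crop(t,290,140,80,75,8,"t_b")
crop(s,155,210,90,65,8,"s_b"); crop(s,295,170,70,60,8,"s_l")
```

```text
(no output)
```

View pics/t_l.png

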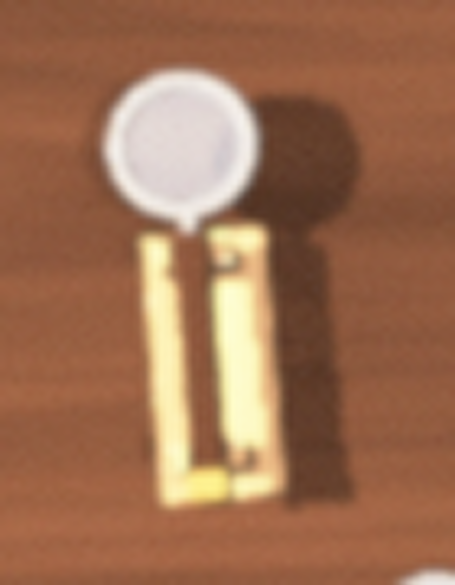

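View pics/t_b.png

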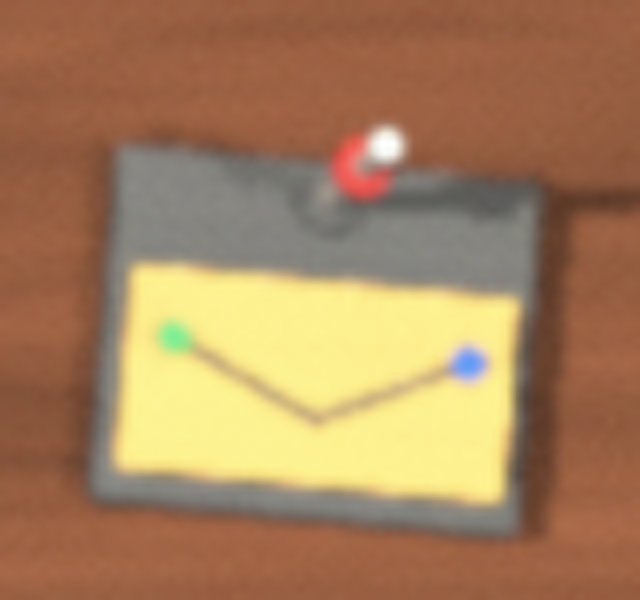

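View pics/s_b.png

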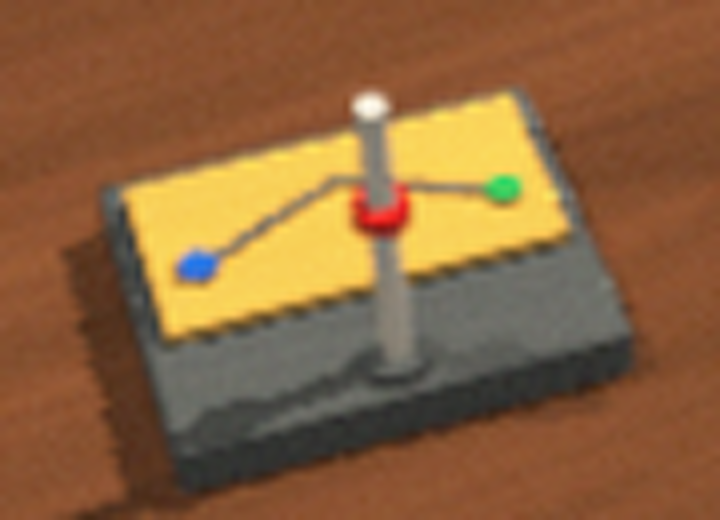

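View pics/s_l.png

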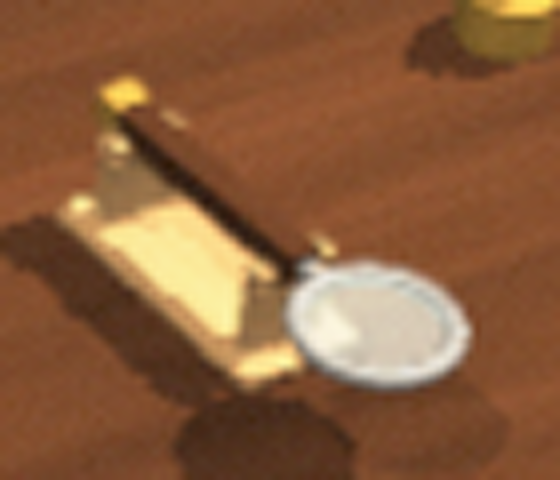

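```bash
cat > fit.py <<'E'
import numpy as np
from scipy.optimize import least_squares
from rig import arm
C={n:arm.calibration(n) for n in("scene","top")}
def proj(n,P):
    K,T=C[n]["K"],C[n]["T"]; p=(np.atleast_2d(P)-T[:3,3])@T[:3,:3]
    d=-p[:,2]; return np.c_[K[0,0]*p[:,0]/d+K[0,2],-K[1,1]*p[:,1]/d+K[1,2]]
def w(pose,P):
    x,y,a=pose; P=np.array(P,float); c,s=np.cos(a),np.sin(a)
    return np.c_[x+c*P[:,0]-s*P[:,1],y+s*P[:,0]+c*P[:,1],P[:,2]]
def px(uv,o,f): return np.array(o)+(np.array(uv,float)+.5)/f-.5
def go(init,obs,h=None):
    # obs: cam -> (P,uv); P z may be None -> h param
    def r(p,):
        out=[]
        for n,(P,uv) in obs.items():
            Q=[[a,b,(p[3] if c is None else c)] for a,b,c in P]
            out.append(proj(n,w(p[:3],Q))-uv)
        return np.vstack(out)
    s=least_squares(lambda p:r(p).ravel(),init,loss="soft_l1",x_scale=[10,10,.1]+([10] if len(init)>3 else []))
    return s.x,r(s.x)
E
python3 - <<'E'
from fit import *
np.set_printoptions(precision=2,suppress=True)
Pt=[(38,72,30),(38,-72,30),(-38,-72,30),(-38,72,30),(12,55,33),(12,-55,33),(-14,0,30),(70,0,140)]
ut=px([(131,262),(522,296),(503,503),(113,470),(174,337),(468,363),(318,419),(386,145)],(290,140),8)
Ps=[(-38,-72,30),(-38,72,30),(38,72,30),(38,-72,30),(12,55,33),(12,-55,33),(-14,0,30),(70,0,140),(70,0,None)]
us=px([(122,188),(517,95),(572,238),(167,340),(504,187),(198,267),(338,180),(371,104),(381,209)],(155,210),8)
for nm,obs in (("both",{"top":(Pt,ut),"scene":(Ps,us)}),("top",{"top":(Pt,ut)}),("scene",{"scene":(Ps,us)})):
    p,r=go([480,-170,0,100],obs); print(nm,p,"\n",r.T)
Pt=[(62.5,28,8),(62.5,-28,8),(-62.5,-28,8),(-62.5,28,8),(95,0,50)]
ut=px([(137,237),(268,225),(287,490),(163,507),(181,146)],(160,130),6.5)
Ps=[(95,0,50)]; us=px([(379,325)],(295,170),8)
for nm,obs in (("both",{"top":(Pt,ut),"scene":(Ps,us)}),("top",{"top":(Pt,ut)})):
    p,r=go([500,200,0],obs); print(nm,p,"\n",r.T)
    print(w(p,[(95,0,48),(0,0,48)]))
    for q in [(-41,0,57),(-55,0,57),(-69,0,57)]: print(q, (proj("top",w(p,[q]))-[160,130]+.5)*6.5-.5,(proj("scene",w(p,[q]))-[295,170]+.5)*8-.5)
E
```

```text
both [ 605.9  -199.26   -0.12   93.49] 
 [[ 0.1  -0.72 -0.2   0.23 -0.19 -0.07 -0.6  -0.21 -0.21 -0.98 -0.18 -0.38
  -0.16 -0.2  -0.46 -0.2  -0.05]
 [-0.24  0.01 -0.55 -0.93 -0.57 -0.38 -0.32 -0.39 -0.35 -0.57 -1.27 -0.91
  -0.28 -0.61  0.05 -0.03  0.  ]]
top [ 604.63 -199.85   -0.11  100.  ] 
 [[ 0.25 -0.54  0.08  0.49  0.    0.13 -0.36 -0.07]
 [ 0.27  0.33 -0.22 -0.41 -0.09 -0.04  0.1   0.05]]
scene [ 608.19 -199.08   -0.13   95.67] 
 [[ 0.17 -0.46  0.17 -0.2   0.22  0.06 -0.07 -0.02  0.07]
 [-0.03 -0.02 -0.61 -0.5   0.32 -0.2   0.52  0.55 -0.01]]
both [623.02 209.06   0.08] 
 [[ 0.54 -1.11 -0.16  0.26 -0.07 -0.6 ]
 [-0.08 -0.12  0.16 -0.5  -0.19 -0.82]]
[[717.72 216.57  48.  ]
 [623.02 209.06  48.  ]]
(-41, 0, 57) [[205.75 442.04]] [[148.12 115.8 ]]
(-55, 0, 57) [[208.62 473.27]] [[126.41  97.91]]
(-69, 0, 57) [[211.5  504.57]] [[105.    80.27]]
top [622.56 208.89   0.08] 
 [[ 0.63 -1.01 -0.14  0.27  0.05]
 [ 0.05  0.04  0.33 -0.37 -0.05]]
[[717.28 216.22  48.  ]
 [622.56 208.89  48.  ]]
(-41, 0, 57) [[205.95 443.07]] [[147.3  115.24]]
(-55, 0, 57) [[208.76 474.31]] [[125.65  97.33]]
(-69, 0, 57) [[211.58 505.61]] [[104.31  79.69]]
```

```bash
cat > st.py <<'E'
from rig import arm
import numpy as np
from scipy.spatial.transform import Rotation as R
np.set_printoptions(precision=2,suppress=True)
def st():
    s=arm.state(); q=s["orientation"]; return s,np.array(s["eef_pos"]),R.from_quat([q[1],q[2],q[3],q[0]])
E
python3 - <<'E'
from st import *
s,p,r=st(); M=r.as_matrix(); print(M)
a=0.079
tgt=np.array([622.8,209,160]); zc=np.array([-np.sin(a),np.cos(a),0])
print("shift",M.T@(tgt-p))
for sg in(1,-1):
    for d in np.arange(-180,180,1):
        v=(r*R.from_rotvec([0,np.deg2rad(d),0])).as_matrix()[:,2]
        if v@(sg*zc)>.9998: print(sg,d)
E
```

```text
[[ 0.94 -0.    0.34]
 [-0.34 -0.    0.94]
 [ 0.   -1.   -0.  ]]
shift [ 514.71   62.15 -266.25]
1 -25
1 -24
-1 155
-1 156
```

Call:
play_rows --pt "40 0 -20 -3 0" --pt "90 0 -46 -7 0" --pt "140 0 -72 -11 0" --pt "190 0 -98 -15 0" --pt "240 0 -124 -19 0" --pt "290 0 -150 -24.5 0" --pt "340 0 -176 -24.5 0" --pt "390 0 -202 -24.5 0" --pt "440 0 -228 -24.5 0" --pt "480 0 -248 -24.5 0" --pt "505 0 -261 -24.5 0" --pt "514.7 0 -266.2 -24.5 0" --pt "514.7 0 -266.2 -24.5 0" --pt "514.7 0 -266.2 -24.5 0"

```text
t: 1.9
eef_pos: [621.8, 211.5, 222.5]
orientation: [0.707, -0.706, -0.029, 0.03]
force: [0.6, -0.3, -0.0]
width: 1.001
```

Run:
```python
from st import *
import cv2
s,p,r=st(); M=r.as_matrix(); print(s["t"],p,M,s["q"])
for n in("wrist","top"):
    im=arm.read_camera(n)[:,:,::-1]; cv2.imwrite(f"pics/{n}1.png",cv2.resize(im,None,fx=1.5,fy=1.5,interpolation=cv2.INTER_CUBIC))
np.save("wT1.npy",arm.calibration("wrist")["T"])
```

```text
1.9 [621.84 211.51 222.46] [[ 1.   -0.   -0.08]
 [ 0.08  0.    1.  ]
 [-0.   -1.    0.  ]] [-0.42  0.44  0.04  1.58 -0.02  1.12  1.28]
```

View pics/wrist1.png

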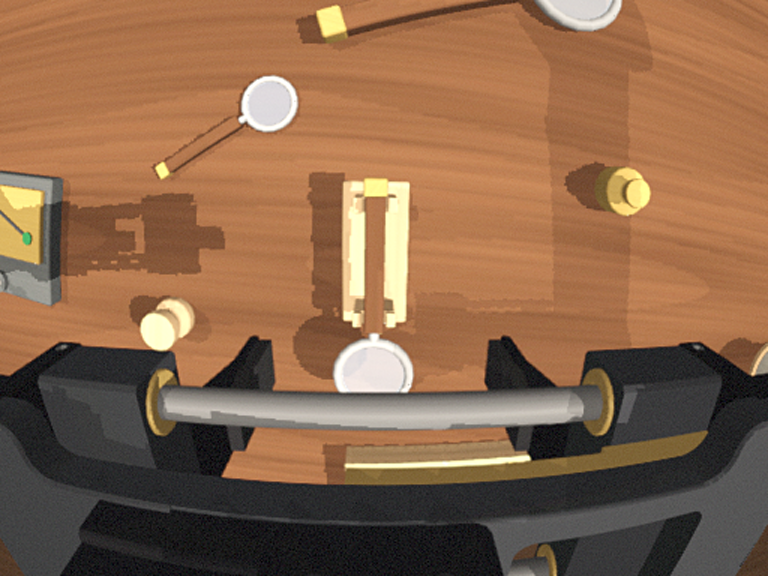

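The wrist picture shows the handle running from its cap at (376,187) to the lens at (373,369). I'll convert these pixels to positions.

```bash
cat >> st.py <<'E'
def wray(uv,z,T=None):
    c=arm.calibration("wrist"); K=c["K"]; T=c["T"] if T is None else T
    d=np.array([uv[0]-K[0,2],-(uv[1]-K[1,2])]); r_=np.hypot(*d); th=r_/K[0,0]
    v=np.r_[d/r_*np.sin(th),-np.cos(th)]; v=T[:3,:3]@v; o=T[:3,3]
    return o+v*(z-o[2])/v[2]
E
python3 - <<'E'
from st import *
T=np.load("wT1.npy")
for n,uv,z in(("cap",(376,187),57),("lens",(373,373),52),("handle mid",(375,250),56),("rest TL",(344,182),8),("rest TR",(409,182),8),("rest BL",(343,322),8),("rest BR",(408,321),8),("green",(28,238),33)):
    print(n,wray((np.array(uv)+.5)/1.5-.5,z,T))
E
```

```text
cap [562.88 203.14  57.  ]
lens [714.63 212.96  52.  ]
handle mid [610.16 206.27  56.  ]
rest TL [563.41 175.84   8.  ]
rest TR [558.92 230.24   8.  ]
rest BL [687.96 183.06   8.  ]
rest BR [682.08 241.51   8.  ]
green [ 622.68 -146.24   33.  ]
```

Call:
play_rows --pt "0 25 -3.5 0 0" --pt "0 70 -3.5 0 0" --pt "0 115 -3.5 0 0" --pt "0 150 -3.5 0 0" --pt "0 172 -3.5 0 0" --pt "0 185 -3.5 0 0" --pt "0 193 -3.5 0 0" --pt "0 193 -3.5 0 0" --pt "0 193 -3.5 0 0" --newtons 30

```text
t: 3.12
eef_pos: [623.9, 206.4, 30.5]
orientation: [0.707, -0.706, -0.029, 0.028]
force: [0.1, 1.2, 0.5]
width: 0.998
```

Run:
```python
from st import *
import cv2
s,p,r=st(); print(s["t"],p,r.as_matrix(),s["force"])
for n in("wrist",):
    im=arm.read_camera(n)[:,:,::-1]; cv2.imwrite(f"pics/{n}2.png",cv2.resize(im,None,fx=1.5,fy=1.5,interpolation=cv2.INTER_CUBIC))
```

```text
3.125 [623.91 206.36  30.53] [[ 1.    0.   -0.08]
 [ 0.08  0.    1.  ]
 [ 0.   -1.    0.  ]] [0.14 1.17 0.5 ]
```

View pics/wrist2.png

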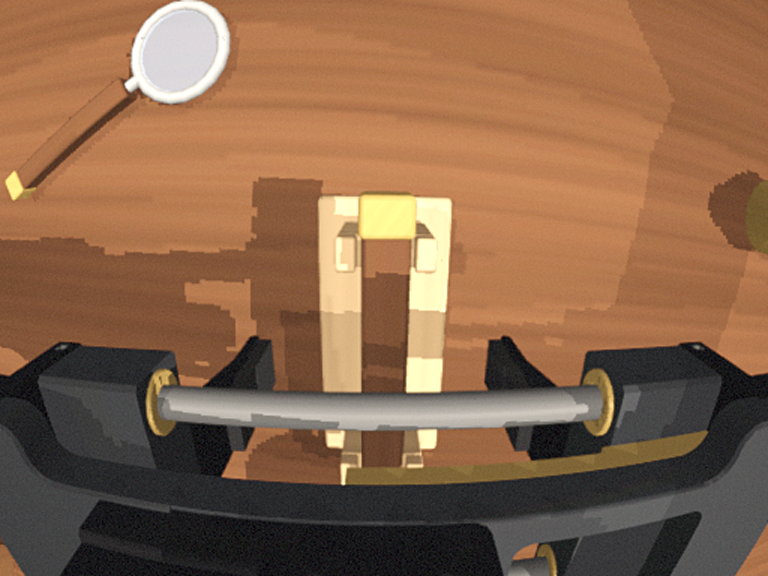

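Call:
play_rows --pt "-1 1 1.2 0 0" --pt "-1 1 1.2 0 0.4" --pt "-1 1 1.2 0 0.7" --pt "-1 1 1.2 0 0.9" --pt "-1 1 1.2 0 1" --pt "-1 1 1.2 0 1" --pt "-1 1 1.2 0 1" --pt "-1 1 1.2 0 1" --pt "-1 1 1.2 0 1" --pt "-1 1 1.2 0 1" --newtons 35

```text
t: 4.42
eef_pos: [622.1, 207.2, 28.5]
orientation: [0.707, -0.706, -0.029, 0.029]
force: [-0.0, -1.0, -0.6]
width: 0.172
```

Run:
```python
from st import *
s,p,r=st(); print(s["t"],p,r.as_matrix(),s["force"],s["wrist_torque"],s["width"]*87)
```

```text
4.425 [622.14 207.23  28.52] [[ 1.   -0.   -0.08]
 [ 0.08  0.    1.  ]
 [-0.   -1.    0.  ]] [-0.04 -0.97 -0.62] [ 0.07 -0.   -0.02] 14.978880456275316
```

Call:
play_rows --pt "0 -2 0 0 1" --pt "0 -6 0 0 1" --pt "0 -12 0 0 1" --pt "0 -20 0 0 1" --pt "0 -32 0 0 1" --pt "0 -48 0 0 1" --pt "0 -65 0 0 1" --pt "0 -82 0 0 1" --pt "0 -97 0 0 1" --pt "0 -108 0 0 1" --pt "0 -112 0 0 1" --pt "0 -112 0 0 1"

```text
t: 5.92
eef_pos: [622.0, 207.2, 140.4]
orientation: [-0.707, 0.707, 0.028, -0.029]
force: [0.6, -0.9, -0.6]
width: 0.178
```

Run:
```python
from st import *
import cv2
s,p,r=st(); M=r.as_matrix(); print(s["t"],p,s["force"],s["wrist_torque"],s["width"]*87)
# lens target above green (block pose 605.6,-199.4,-0.118)
a=-0.118;c,sn=np.cos(a),np.sin(a)
f=lambda x,y:np.array([605.6+c*x-sn*y,-199.4+sn*x+c*y])
for n,q in(("g",(12,55)),("ml",(-1,27.5)),("b",(-14,0)),("mr",(-1,-27.5)),("bl",(12,-55))): print(n,f(*q))
for n in("wrist","scene","top"):
    im=arm.read_camera(n)[:,:,::-1]; cv2.imwrite(f"pics/{n}3.png",im if n!="wrist" else cv2.resize(im,None,fx=1.5,fy=1.5,interpolation=cv2.INTER_CUBIC))
im=cv2.imread("pics/scene3.png"); cv2.imwrite("pics/scene3c.png",cv2.resize(im[100:260,260:420],None,fx=4,fy=3.7,interpolation=cv2.INTER_CUBIC))
```

```text
5.925 [622.02 207.16 140.45] [ 0.57 -0.94 -0.58] [ 0.05 -0.02 -0.02] 15.487879410717492
g [ 623.99 -146.2 ]
ml [ 607.84 -171.97]
b [ 591.7  -197.75]
mr [ 601.37 -226.59]
bl [ 611.04 -255.43]
```

View pics/scene3c.png

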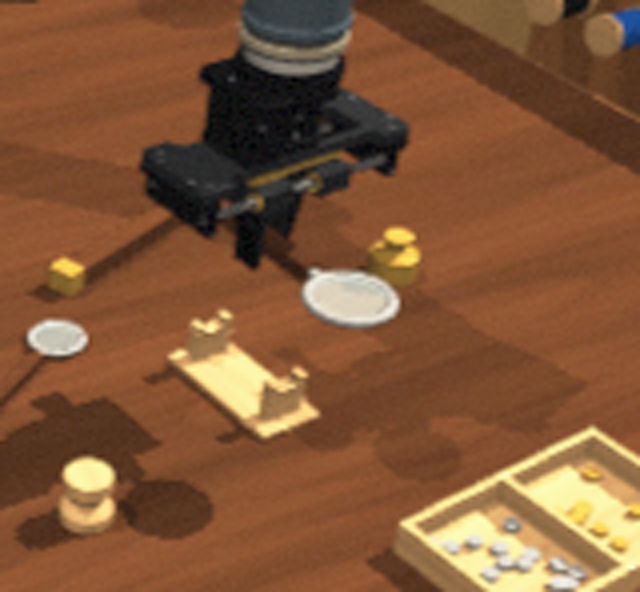

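View pics/wrist3.png

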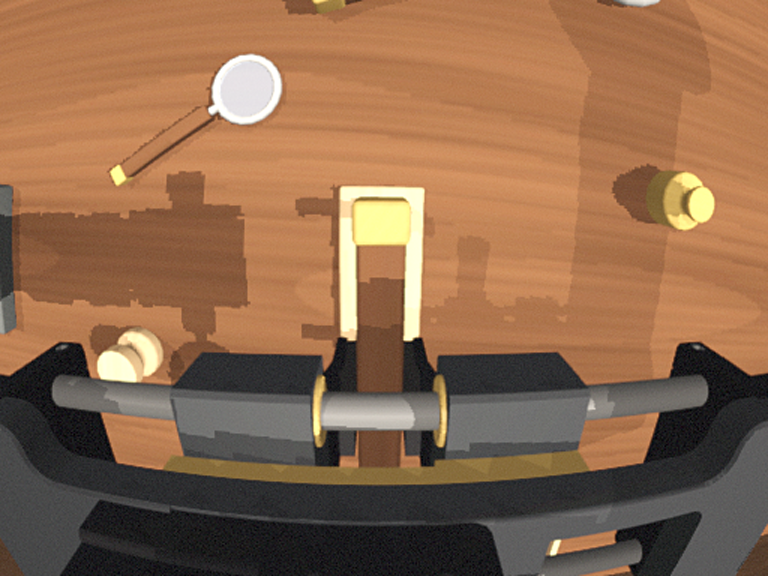

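Run:
```python
from fit import *
import cv2
P=[622.02+95*np.cos(.08),207.16+95*np.sin(.08),159.5+1]
for n in("top","scene"):
    u=proj(n,P)[0]; print(n,u)
    im=cv2.imread(f"pics/{n}3.png"); x,y=int(u[0])-32,int(u[1])-32
    c=cv2.resize(im[y:y+64,x:x+64],None,fx=9,fy=9,interpolation=cv2.INTER_CUBIC); print(x,y,(u-[x,y]+.5)*9-.5)
    cv2.imwrite(f"pics/{n}3d.png",c)
```

```text
top [181.74557001 144.49175397]
149 112 [298.71013008 296.42578575]
scene [346.10902064 179.65730409]
314 147 [292.98118576 297.91573678]
```

View pics/top3d.png

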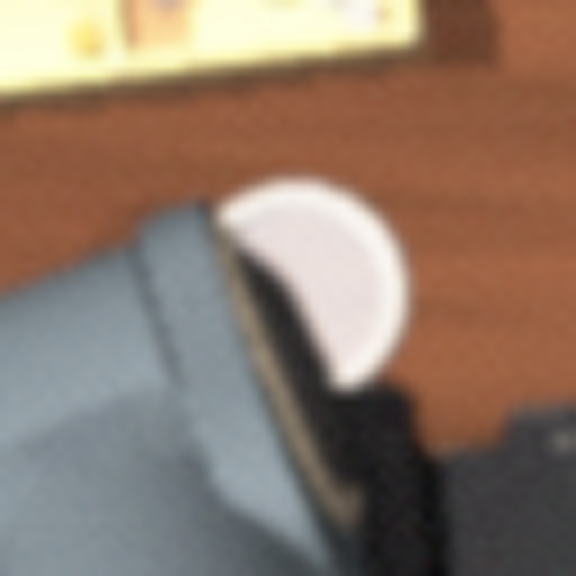

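View pics/scene3d.png

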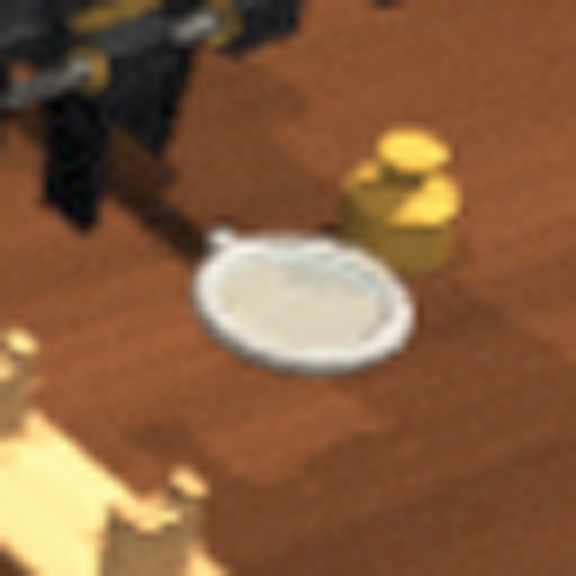

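Run:
```python
from st import *
s,p,r=st(); M=r.as_matrix(); print(M.T@np.array([-94,-362.5,-30]), M)
```

```text
[-122.93   30.28 -353.72] [[ 1.   -0.   -0.08]
 [ 0.08 -0.    1.  ]
 [-0.   -1.   -0.  ]]
```

Call:
play_rows --pt "-4 0 -10 0 1" --pt "-10 0 -28 0 1" --pt "-19 0 -54 0 1" --pt "-29 0 -84 0 1" --pt "-40 0 -116 0 1" --pt "-51 0 -148 0 1" --pt "-62 0 -180 0 1" --pt "-74 0 -212 0 1" --pt "-85 0 -244 0 1" --pt "-96 5 -275 0 1" --pt "-105 12 -302 0 1" --pt "-112 20 -324 0 1" --pt "-118 26 -340 0 1" --pt "-122 29 -350 0 1" --pt "-123 30 -354 0 1" --pt "-123 30 -354 0 1" --pt "-123 30 -354 0 1"

```text
t: 8.2
eef_pos: [528.6, -154.7, 110.7]
orientation: [0.707, -0.706, -0.029, 0.029]
force: [-0.4, -0.3, 0.3]
width: 0.178
```

Run:
```python
from fit import *
from st import *
import cv2
s,p,r=st(); M=r.as_matrix(); print(s["t"],p,M[:,0],M[:,1],s["width"])
L=p+M[:,0]*95-M[:,1]*19; L[2]+=1; print(L)
for n,(x,y,w_,h) in (("scene",(150,180,120,90)),("top",(280,110,110,110))):
    im=arm.read_camera(n)[:,:,::-1]; cv2.imwrite(f"pics/{n}4.png",im)
    f=6 if n=="scene" else 5
    u=proj(n,L)[0]; print(n,u,(u-[x,y]+.5)*f-.5)
    cv2.imwrite(f"pics/{n}4c.png",cv2.resize(im[y:y+h,x:x+w_],None,fx=f,fy=f,interpolation=cv2.INTER_CUBIC))
```

```text
8.2 [ 528.62 -154.66  110.69] [1.   0.08 0.  ] [ 0.  0. -1.] 0.17828899570152726
[ 623.28 -146.86  130.75]
scene [215.07 206.35] [392.91 160.6 ]
top [315.8  177.14] [181.   337.68]
```

View pics/scene4c.png

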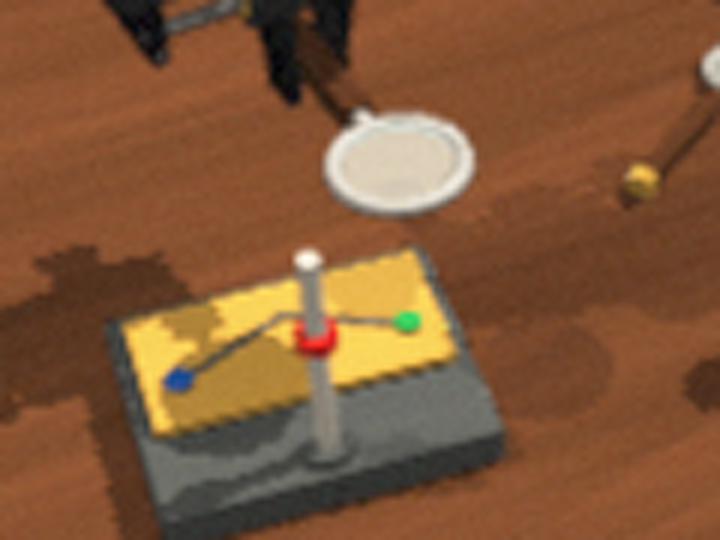

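View pics/top4c.png

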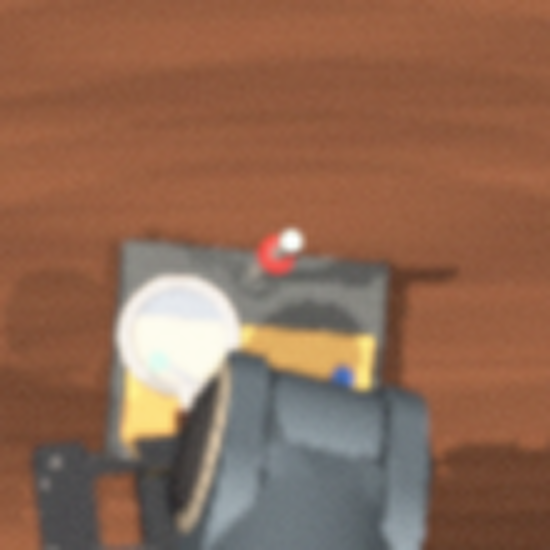

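```bash
python3 - <<'E'
from fit import *
for nm,top,col,base,o,f in(("a",(371,104),(381,209),(397,368),(155,210),8),("b",(308,260),(316,337),(326,452),(150,180),6)):
    for pose in((605.6,-199.4,-.118),(608,-199.1,-.125)):
        zz=np.linspace(15,150,271); v=proj("scene",w(pose,[(70,0,z) for z in zz]))[:,1]
        T,Cc,B=[px(k,o,f)[1] for k in(top,col,base)]
        h=[np.interp(-q,-v[::1],zz) if False else np.interp(q,v[::-1],zz[::-1]) for q in(T,Cc,B)]
        # correct by top residual and by linear top/base
        print(nm,h,"topcorr",h[1]+140-h[0],"lin",22+(h[1]-h[2])*118/(h[0]-h[2]))
t=px((386,145),(290,140),8); c=px((362,167),(290,140),8)
for z in(85,90,95,100,140): print(z,proj("top",w((605.6,-199.4,-.118),[(70,0,z)]))-[c],proj("top",w((605.6,-199.4,-.118),[(70,0,140)]))-t)
E
python3 - <<'E'
import cv2
im=cv2.imread("pics/scene4.png"); 
cv2.imwrite("pics/post.png",cv2.resize(im[215:262,185:225],None,fx=12,fy=12,interpolation=cv2.INTER_CUBIC))
E
```

```text
a [np.float64(139.7081630630426), np.float64(93.29937794913081), np.float64(17.74915894072869)] topcorr 93.59121488608821 lin 95.09772580670288
a [np.float64(141.71380647442763), np.float64(95.44044725298879), np.float64(20.110649355135163)] topcorr 93.72664077856118 lin 95.0977415596761
b [np.float64(138.4897537703751), np.float64(93.07205920808535), np.float64(20.311347240079513)] topcorr 94.58230543771026 lin 94.65086968340268
b [np.float64(140.4989553368551), np.float64(95.213753347792), np.float64(22.66535286528222)] topcorr 94.7147980109369 lin 94.65084897155215
85 [[-0.6600764   0.32363681]] [[-0.16304468 -0.28747263]]
90 [[-0.35458584  0.03002003]] [[-0.16304468 -0.28747263]]
95 [[-0.0466987  -0.26590019]] [[-0.16304468 -0.28747263]]
100 [[ 0.26361334 -0.56415105]] [[-0.16304468 -0.28747263]]
140 [[ 2.83695532 -3.03747263]] [[-0.16304468 -0.28747263]]
```

View pics/post.png

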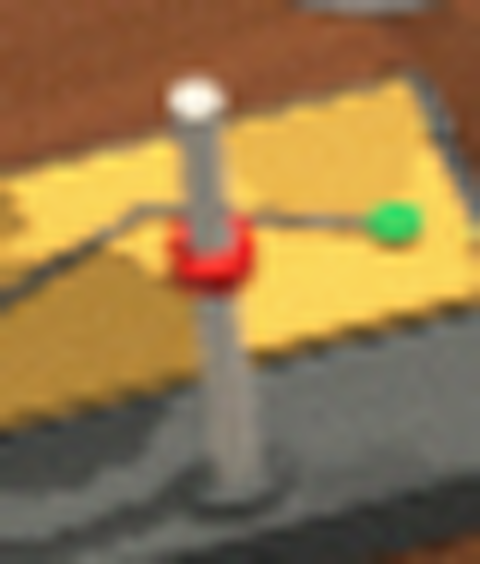

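Call:
play_rows --pt "-1 3 -0.5 0 1" --pt "-1 8 -0.5 0 1" --pt "-1 14 -0.5 0 1" --pt "-1 20 -0.5 0 1" --pt "-1 26 -0.5 0 1" --pt "-1 31 -0.5 0 1" --pt "-1 34 -0.5 0 1" --pt "-1 35.5 -0.5 0 1" --pt "-1 35.5 -0.5 0 1" --pt "-1 35.5 -0.5 0 1" --pt "-1 35.5 -0.5 0 1"

```text
t: 9.68
eef_pos: [527.3, -156.2, 75.2]
orientation: [-0.707, 0.707, 0.029, -0.028]
force: [0.8, -0.2, -1.1]
width: 0.178
```

Run:
```python
from fit import *
from st import *
import cv2
s,p,r=st(); M=r.as_matrix(); print(s["t"],p,M[:,0],M[:,1],s["width"])
L=p+M[:,0]*95-M[:,1]*19; L[2]+=1; print(L)
for n,(x,y,w_,h) in (("scene",(170,195,90,70)),("top",(290,130,90,90))):
    im=arm.read_camera(n)[:,:,::-1]; cv2.imwrite(f"pics/{n}5.png",im)
    f=8 if n=="scene" else 6
    u=proj(n,L)[0]; print(n,u,(u-[x,y]+.5)*f-.5)
    cv2.imwrite(f"pics/{n}5c.png",cv2.resize(im[y:y+h,x:x+w_],None,fx=f,fy=f,interpolation=cv2.INTER_CUBIC))
```

```text
9.675 [ 527.31 -156.2    75.2 ] [1.   0.08 0.  ] [ 0.  0. -1.] 0.1783505793920803
[ 622.   -148.54   95.24]
scene [215.04 216.1 ] [363.86 172.32]
top [314.74 179.22] [150.92 297.81]
```

View pics/scene5c.png

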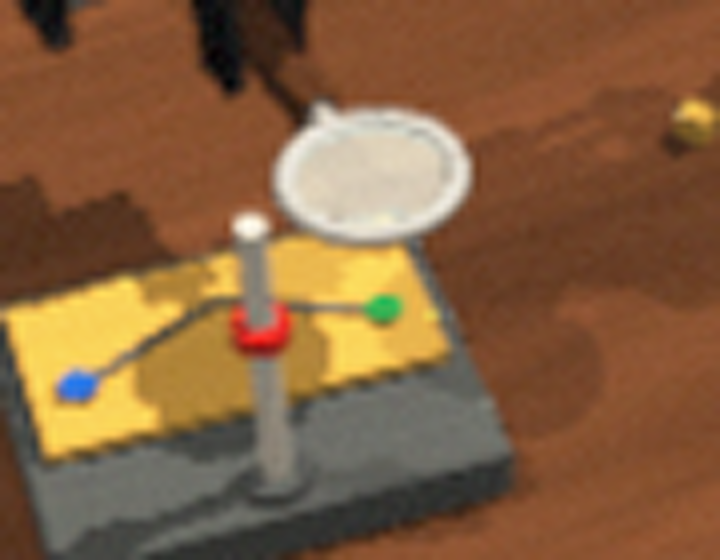

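View pics/top5c.png

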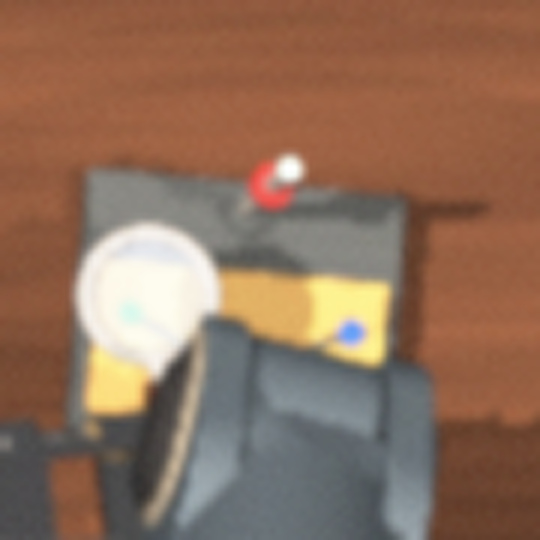

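```bash
cat > lens.py <<'E'
from fit import *
def lens(top,scene):
    for off in(0,1):
        ot,os=(np.array([.2,.42]),np.array([.3,.47])) if off else (0,0)
        f=lambda L:np.r_[proj("top",L)[0]+ot-top,proj("scene",L)[0]+os-scene]
        s=least_squares(f,[620,-150,95]); print("off" if off else "raw",s.x,s.fun)
E
python3 - <<'E'
from lens import *
np.set_printoptions(precision=2,suppress=True)
lens(px((147.5,294),(290,130),6),px((372.5,174.5),(170,195),8))
# block fit with common per-camera offsets, studs only
E
```

```text
raw [ 624.03 -146.63   95.09] [-0.14 -0.06 -0.14 -0.  ]
off [ 624.59 -146.68   97.26] [0.17 0.07 0.18 0.  ]
```

Call:
play_rows --pt "0 0 0 0 1" --pt "0 0 0 0 1" --pt "-1.8 0 -2.4 0 1" --pt "-3.6 0 -4.9 0 1" --pt "-5.5 0 -7.3 0 1" --pt "-7.3 0 -9.7 0 1" --pt "-9.1 0 -12.2 0 1" --pt "-10.9 0 -14.6 0 1" --pt "-12.7 0 -17 0 1" --pt "-14.6 0 -19.5 0 1" --pt "-16.4 0 -21.9 0 1" --pt "-18.2 0 -24.4 0 1" --pt "-20 0 -26.8 0 1" --pt "-21.8 0 -29.2 0 1" --pt "-23.7 0 -31.7 0 1" --pt "-25.5 0 -34.1 0 1" --pt "-27.3 0 -36.5 0 1" --pt "-29.1 0 -39 0 1" --pt "-30.9 0 -41.4 0 1" --pt "-32.8 0 -43.8 0 1"

```text
t: 12.28
eef_pos: [497.9, -202.6, 75.0]
orientation: [0.707, -0.707, -0.029, 0.029]
force: [1.2, -0.3, -1.4]
width: 0.181
```

Call:
play_rows --pt "-1.8 0 -2.4 0 1" --pt "-3.6 0 -4.9 0 1" --pt "-3.6 0 -4.9 0 1" --pt "-3.6 0 -4.9 0 1"

```text
t: 12.78
eef_pos: [494.9, -207.6, 75.0]
orientation: [0.707, -0.706, -0.029, 0.029]
force: [-0.1, 0.0, -1.4]
width: 0.178
```

Run:
```python
from fit import *
from st import *
import cv2
s,p,r=st(); M=r.as_matrix(); print(s["t"],p,M[:,0],M[:,1],s["width"])
L=p+M[:,0]*95-M[:,1]*19; L[2]+=1; print(L)
for n,(x,y,w_,h) in (("scene",(170,195,90,70)),("top",(290,130,90,90))):
    im=arm.read_camera(n)[:,:,::-1]; cv2.imwrite(f"pics/{n}6.png",im)
    f=8 if n=="scene" else 6
    u=proj(n,L)[0]; print(n,u,(u-[x,y]+.5)*f-.5)
    cv2.imwrite(f"pics/{n}6c.png",cv2.resize(im[y:y+h,x:x+w_],None,fx=f,fy=f,interpolation=cv2.INTER_CUBIC))
```

```text
12.775 [ 494.9  -207.57   75.  ] [1.   0.08 0.  ] [ 0.  0. -1.] 0.17820869568482117
[ 589.59 -199.89   95.02]
scene [193.25 214.82] [189.48 162.07]
top [333.29 190.17] [262.27 363.52]
```

View pics/scene6c.png

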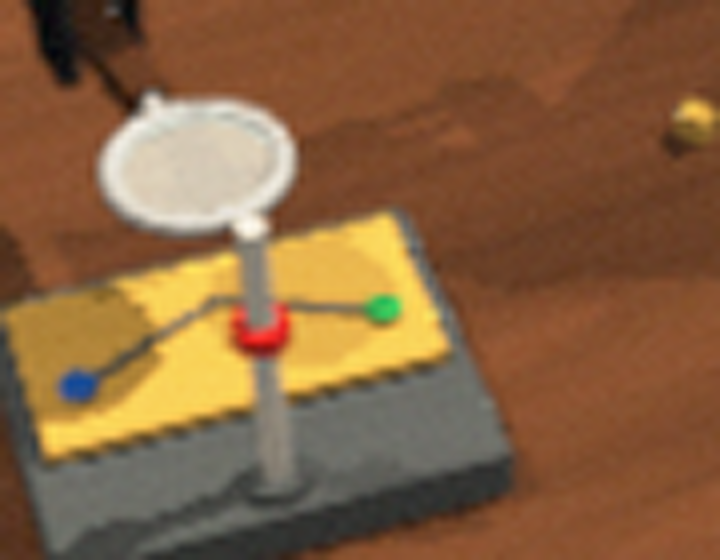

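View pics/top6c.png

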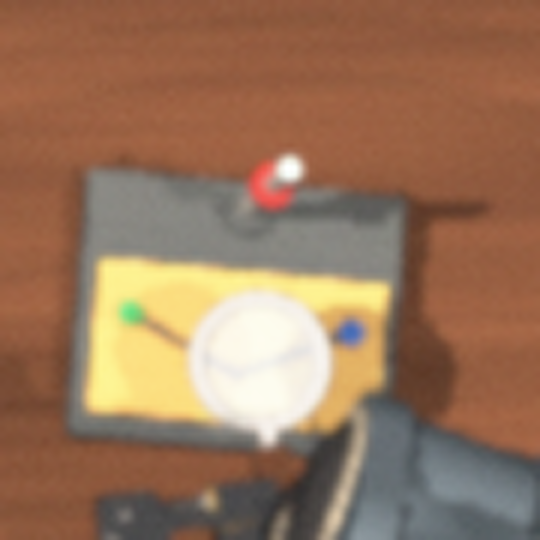

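Call:
play_rows --pt "0.7 0 -2.7 0 1" --pt "1.3 0 -5.3 0 1" --pt "2 0 -8 0 1" --pt "2.6 0 -10.7 0 1" --pt "3.3 0 -13.4 0 1" --pt "4 0 -16 0 1" --pt "4.6 0 -18.7 0 1" --pt "5.3 0 -21.4 0 1" --pt "5.9 0 -24 0 1" --pt "6.6 0 -26.7 0 1" --pt "7.3 0 -29.4 0 1" --pt "7.9 0 -32 0 1" --pt "8.6 0 -34.7 0 1" --pt "9.2 0 -37.4 0 1" --pt "9.9 0 -40.1 0 1" --pt "10.6 0 -42.7 0 1" --pt "11.2 0 -45.4 0 1" --pt "11.9 0 -48.1 0 1" --pt "12.5 0 -50.7 0 1" --pt "13.2 0 -53.4 0 1"

```text
t: 15.38
eef_pos: [512.3, -259.9, 75.0]
orientation: [0.707, -0.706, -0.029, 0.029]
force: [0.8, 0.2, -0.9]
width: 0.179
```

Call:
play_rows --pt "0.7 0 -2.7 0 1" --pt "1.3 0 -5 0 1" --pt "1.3 0 -5.4 0 1" --pt "1.3 0 -5.4 0 1" --pt "1.3 0 -5.4 0 1" --pt "1.3 0 -5.4 0 1"

```text
t: 16.12
eef_pos: [514.0, -265.0, 75.0]
orientation: [0.707, -0.706, -0.029, 0.029]
force: [0.4, -0.2, -1.7]
width: 0.177
```

Run:
```python
from fit import *
from st import *
import cv2
s,p,r=st(); M=r.as_matrix(); print(s["t"],p,M[:,0],M[:,1],s["width"],s["qvel"])
L=p+M[:,0]*95-M[:,1]*19; L[2]+=1; print(L)
for n,(x,y,w_,h) in (("scene",(150,195,90,70)),("top",(290,130,90,90))):
    im=arm.read_camera(n)[:,:,::-1]; cv2.imwrite(f"pics/{n}7.png",im)
    f=8 if n=="scene" else 6
    u=proj(n,L)[0]; print(n,u,(u-[x,y]+.5)*f-.5)
    cv2.imwrite(f"pics/{n}7c.png",cv2.resize(im[y:y+h,x:x+w_],None,fx=f,fy=f,interpolation=cv2.INTER_CUBIC))
```

```text
16.125 [ 514.01 -264.97   74.99] [ 1.    0.08 -0.  ] [-0.  0. -1.] 0.17698047094459032 [ 0. -0.  0. -0. -0.  0.  0.]
[ 608.7  -257.3    94.99]
scene [175.47 225.57] [207.27 248.06]
top [353.23 182.95] [381.87 320.18]
```

View pics/scene7c.png

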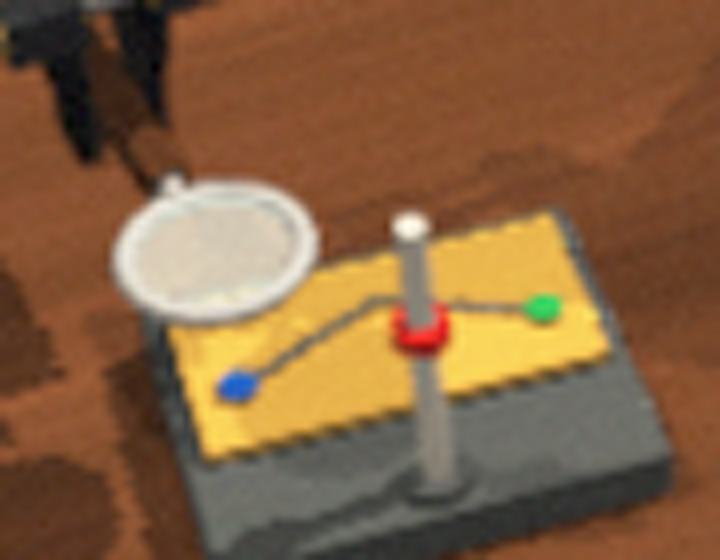

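View pics/top7c.png

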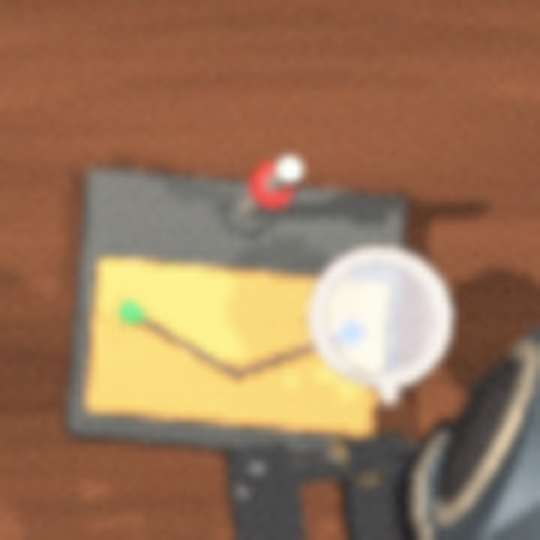

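Run:
```python
from lens import *
np.set_printoptions(precision=2,suppress=True)
lens(px((381,316),(290,130),6),px((215,251.5),(150,195),8))
lens(px((259.5,361),(290,130),6),px((198,164.5),(170,195),8))
```

```text
raw [ 611.   -256.18   94.94] [-0.29 -0.1  -0.29 -0.02]
off [ 611.63 -256.09   97.06] [0.03 0.01 0.03 0.  ]
raw [ 591.12 -198.1    94.43] [-0.23 -0.08 -0.24 -0.01]
off [ 591.77 -198.07   96.6 ] [0.08 0.03 0.09 0.  ]
```

```bash
python3 -c "
from rig import arm
print(arm.job_done(), arm.state()['t'])"
```

```text
the job is handed in; nothing more can be done
the job is handed in; nothing more can be done
```

I handed the job in at about 16 s, with the loupe in the gripper and its lens held still over the blue stud. I gripped the middle-sized loupe by the handle, lifted it off the rest and paused over the green stud. Then I followed the seam at about 24 mm/s, with a short stop at the bend.

| Check | Result |
|---|---|
| Lens to green stud, bend and blue stud (from the top and scene pictures) | about 1 mm off at each |
| Lens height | 94 to 96 mm by camera, 94.0 to 94.5 mm from arm position |
| Collar height | about 94.5 mm, give or take 1.5 mm |
| Tool at the end | vertical, arm still, opening steady at about 15.5 mm on the handle |
| Outside force on the tool while moving the loupe | 2 N or less in the readings between moves, so no sign of contact |

**Disagreements:** The lens sat about 2 to 3 mm from where the arm position alone put it. I used the camera positions instead. The two cameras differed by up to about 1 px (2 to 3 mm) on the block.

**Not checked:** I did not measure the loupe's tilt separately, or check at the end that the jar, burnisher and weight were unmoved. The loupe looked level in the pictures, and it was carried well above those objects.

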